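# Lock the blue router bit case

### The arm

A 6-joint arm with a two-finger parallel gripper is mounted at the origin on the work surface. World frame = base frame: x ahead of the robot, y to its left, z up, the work surface at z = 0. Lengths are in m, angles in rad, forces in N, time in s.
With the tool pointing down it reaches from about 0.225 to 0.875 m from the base axis. Payload 3.4 kg.
Tool frame: the origin (TCP) lies between the finger pads; the fingertips stand 11 mm ahead of it and the grasp point (between the pads) lies 8 mm behind it; z points along the fingers, y is the line along which they close (so a half turn about z gives the same grasp; the last joint's range is limited). The gripper opens to 85 mm and grips with 20 to 120 N. Pads are 22 mm wide; open, the fingers measure 114 mm over their backs; the gripper's body (76 mm by 85 mm) begins 54 mm behind the grasp point. The pads swing forward as they close: fully open they stand 13 mm farther back than shut.
Start: joints at [-1.426, 0.276, 1.505, -0, 1.361, -0.121], TCP at [0.151, -0.555, 0.242] pointing down, gripper open.
Joint ranges: [-2.89, 2.89], [-0.75, 2.08], [0.22, 2.7], [-1.18, 4.32], [0.11, 2.71], [-2.7, 2.7]. Speed limits (rad/s): [2.57, 2.57, 3.14, 3.14, 3.14, 3.14].

### API

Orientations are given as a unit quaternion [w, x, y, z].
In Python, from rig import sensors, eyes, manip gives the robot as it stands.
- The arm moves only by the tool drive_tool, never from a script. Its argument "deltas" is a list of rows, each an object with "linear": the shift along the world's x, y, z in mm, a list of three; "twist": the turn about the world's z in degrees; "claw": the opening, from 0 (shut) to 1 (fully open). In form: [{"linear": [tx, ty, tz], "twist": twist, "claw": claw}, ...]. A call has 1 to 12 rows; each row is the pose to reach, as a shift and turn from the pose commanded when the call began; what a row does not reach only later rows make up. A row lasts 1/12 s, in which the tool goes at most 41.7 mm and 7.16 degrees, less where a joint would pass 70% of its speed; a pose out of reach is approached as far as the arm can. A call with a gripper value outside its range is refused whole. The fingers move at their own pace and stop on an object; "squeeze" is the grip in N (left out, the last holds). Time passes only in rows, so rows that repeat a pose let the fingers close. It gives the time, the measured TCP pose, the force, the opening and the grip force at its end, in the units of the state.
- sensors.get_state(): the state, without advancing time (a new reading comes with each control period).
- eyes.get_image(name): name is "scene" or "top"; returns the picture (384x512x3 uint8, red, green, blue); there is no depth.
- eyes.camera_model(name): a dict with "intrinsics" (3x3 intrinsics, pixels), "R" (3x3) and "t" (3): a world point X has camera coordinates R X + t. Camera axes: x right, y down, z forward; pixel columns grow to the right and rows downward; lengths in m; the calibration is good to about 2 mm. A picture is of the moment at which its call begins. camera_model takes no time and is no camera call.
- manip.sign_off(): hands the job in; it is judged then, once.
The state is a dict: "clock": time; "qpos": joint angles; "qd": joint speeds; "effort": joint torques, N m; "position": TCP position; "ee_rot": TCP orientation; "contact_force": force on the tool from outside, world axes, zero at the start; "moment": the same for the moment, N m; "width": finger opening in m; "gripper_force": force on a finger pad.
Only numpy, scipy, OpenCV 4.12 (cv2) and the standard library are available. Lean on these libraries where they do the work, as an engineer would, in place of code of your own. Each camera call takes 0.05 s, during which the arm holds its last target. There are 200 camera calls.

### The job

Lock the blue router bit case before it is put away: slide the yellow latch in the recessed slot of its lid all the way to the end by the green dot, then let go. Leave the latch of the grey case as it is and do not knock over or shove the orange sandpaper roll holder.

Things in the scene. Friction and masses are not known exactly. Their poses are not given: they have to be found in the camera images.
- blue_latch_top (a point): Centre of the top of the yellow latch in the blue case's lid: a block 16 mm long (along the slot), 40 wide, 11.5 tall, top flush with the lid, 60 mm above the bench. Moves with the latch; x axis along the slot to the green dot (locked end; white dot at the other), z up. The case, 200 mm along the slot by 130 by 60, does not shift. Dots are 18 mm across, on the lid.
- blue_latch (a joint): Latch travel q in m: 0 unlocked (mid slot), 0.045 fully locked at the green-dot end; starts at 0 to 0.012; friction 2 N, no spring, stays where left. Slot: open recess 106 mm long, 44 wide, 12 deep, upright walls, flat black floor. Empty length behind the latch (white-dot side): 45 mm + q; ahead: 45 mm - q. Shut fingertips fit down in behind it and push.
- grey_latch_top (a point): The same point on the yellow latch of the grey case, which is otherwise identical to the blue one (same size, slot and dots). To be left as it is.
- roll_holder: Orange sandpaper roll holder, a loose tube standing upright on its black twist cap: 62 mm across, 128 mm tall, 0.3 kg; origin at the centre of its underside, z up. To be left standing where it is.
Things that resemble listed ones, but are neither listed nor needed, are in the scene too. What is meant by the roll_holder is not red or turquoise, and is the smaller of those in its own colour.

How it is judged:
At the end, for the whole second after the job is handed in: The blue case's latch is at the green-dot end of its slot (within 10 mm of its full 45 mm travel), the grey case's latch is within 8 mm of where it was, and the roll holder stands upright (within 0.2 rad) within 30 mm of where it was (value of joint blue_latch above 0.035 m and distance of grey_latch_top from where it was at the start of the episode below 0.008 m and angle between roll_holder's own z axis and vertical below 0.2 rad and distance of roll_holder from where it was at the start of the episode below 0.03 m); the robot touches nothing.
It fails at once if the grey case's latch is moved by more than 8 mm (distance of grey_latch_top from where it was at the start of the episode above 0.008 m).
It fails at once if the roll holder is knocked over or shoved more than 30 mm (angle between roll_holder's own z axis and vertical above 0.5 rad or distance of roll_holder from where it was at the start of the episode above 0.03 m).
It also fails if it takes over 32 s, if anything falls off the work surface, if the arm or the gripper's body presses on something with over 40 N, if the wrist force passes 120 N, or if a joint passes its speed limit or range.

## Working session

There is one attempt and no reset: what is moved stays moved. The work goes in short steps, Python scripts to look and compute and a tool call to move; the robot and the scene stay as the last step left them, time stands still between calls to the robot, and variables do not carry over. Pictures are saved under pics/ and viewed, at most 10 in all, crops included, and the job is handed in when it is done.

Besides the shell and the picture viewer there is one more tool, called after "Emit:" as a command line: name --argument value ..., lists and objects as JSON in quotes. drive_tool: Moves the arm, as the interface text tells. Its arguments: {"type":"object","properties":{"deltas":{"type":"array","items":{"type":"object","properties":{"linear":{"type":"array","items":{"type":"number"}},"twist":{"type":"number"},"claw":{"type":"number"}}}},"squeeze":{"type":"number"}},"required":["deltas"]}

```bash
mkdir -p pics; python3 - <<'E'
from rig import sensors, eyes
import cv2,json
s=sensors.get_state(); print(s['clock'],s['position'],s['ee_rot'],s['width'])
for n in ("top","scene"):
    im=eyes.get_image(n); cv2.imwrite(f"pics/{n}0.png",cv2.resize(im[:,:,::-1],(800,600),interpolation=cv2.INTER_CUBIC))
    cv2.imwrite(f"{n}_raw.png",im[:,:,::-1])
    print(eyes.camera_model(n))
E
```

```text
0.0 [ 0.15096026 -0.5542883   0.24144988] [-9.11910436e-04  9.91182607e-01  1.32499842e-01 -7.01174262e-06] 0.08569529628654218
{'intrinsics': array([[424.24949759,   0.        , 257.44093183],
       [  0.        , 424.24949759, 193.00794854],
       [  0.        ,   0.        ,   1.        ]]), 'R': array([[ 0.01459794, -0.99986772, -0.00717199],
       [-0.98911636, -0.01338996, -0.14652486],
       [ 0.14640945,  0.00923289, -0.98918099]]), 't': array([-0.12526   ,  0.50152324,  1.06924498])}
{'intrinsics': array([[349.21226016,   0.        , 256.72036632],
       [  0.        , 349.21226016, 189.88137581],
       [  0.        ,   0.        ,   1.        ]]), 'R': array([[-8.32736114e-01,  5.53669848e-01, -5.14116125e-04],
       [ 3.37807869e-01,  5.07337060e-01, -7.92776735e-01],
       [-4.38675744e-01, -6.60347489e-01, -6.09511923e-01]]), 't': array([ 0.45095205, -0.05675615,  1.21137093])}
```

View pics/top0.png

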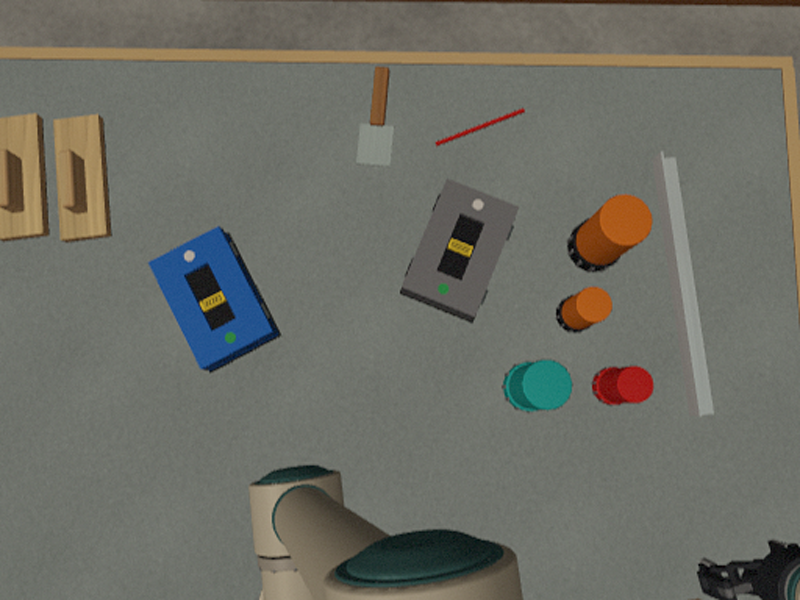

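View pics/scene0.png

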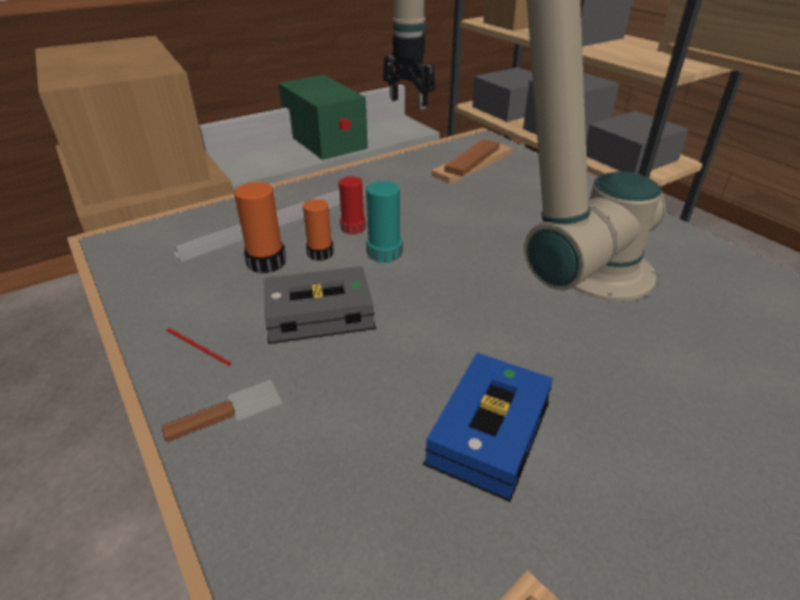

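The top view shows the blue case at about (213,298), with its white dot at (189,256), green dot at (230,338) and latch at (213,300). The grey case is at (460,248) and the small orange holder at (590,308). Next I'll measure these points at lid height.

```bash
cat > h.py <<'E'
import numpy as np, cv2
from rig import eyes
def w(name,u,v,z):
    m=eyes.camera_model(name); d=m['R'].T@np.linalg.inv(m['intrinsics'])@[u,v,1]; c=-m['R'].T@m['t']
    return c+d*(z-c[2])/d[2]
E
python3 - <<'E'
from h import *
for name,pts in (("top",dict(white=(189,256),green=(230,338),latch=(213,300))),("scene",dict(white=(475,444),green=(510,373),latch=(495,404)))):
    im=cv2.imread(f"{name}_raw.png"); hsv=cv2.cvtColor(im,cv2.COLOR_BGR2HSV).astype(int)
    H,S,V=hsv[...,0],hsv[...,1],hsv[...,2]
    M=dict(white=(S<60)&(V>130),green=(H>45)&(H<80)&(S>90),latch=(H>18)&(H<35)&(S>110)&(V>80))
    P={}
    for k,(x,y) in pts.items():
        x/=1.5625;y/=1.5625
        yy,xx=np.nonzero(M[k]); s=np.hypot(xx-x,yy-y)<14
        u,v=xx[s].mean(),yy[s].mean(); P[k]=w(name,u,v,.06); print(name,k,s.sum(),u.round(1),v.round(1),P[k].round(4))
    d=(P['green']-P['white'])[:2]; L=np.hypot(*d); d/=L
    mid=(P['green']+P['white'])[:2]/2
    print('dist',L,'ang',np.degrees(np.arctan2(d[1],d[0])),'mid',mid,'q',(P['latch'][:2]-mid)@d,'lat',np.cross(d,P['latch'][:2]-mid))
x0,y0=int(140/1.5625),int(220/1.5625)
im=cv2.imread("top_raw.png")[y0:y0+100,x0:x0+95]; cv2.imwrite("pics/c.png",cv2.resize(im,None,fx=6,fy=6,interpolation=cv2.INTER_CUBIC))
print(x0,y0,w("top",590/1.5625,308/1.5625,.128))
E
```

```text
top white 38 120.7 163.3 [0.5724 0.2358 0.06  ]
top green 35 146.9 215.6 [0.4381 0.1609 0.06  ]
top latch 125 135.4 192.4 [0.4971 0.1936 0.06  ]
dist 0.15379604482889367 ang -150.82841413078393 mid [0.50528974 0.19833616] q 0.009458831970259035 lat 0.00010674677500033085
scene white 46 303.5 283.8 [0.5724 0.2327 0.06  ]
scene green 20 325.6 238.6 [0.4374 0.1565 0.06  ]
scene latch 154 316.3 258.8 [0.5009 0.1938 0.06  ]
dist 0.1549882688453664 ang -150.57412083824852 mid [0.50487253 0.19459447] q 0.0038407548937430124 lat -0.0012990001262013207
89 140 [ 0.48367047 -0.40514656  0.128     ]<stdin>:13: DeprecationWarning: Arrays of 2-dimensional vectors are deprecated. Use arrays of 3-dimensional vectors instead. (deprecated in NumPy 2.0)
```

View pics/c.png

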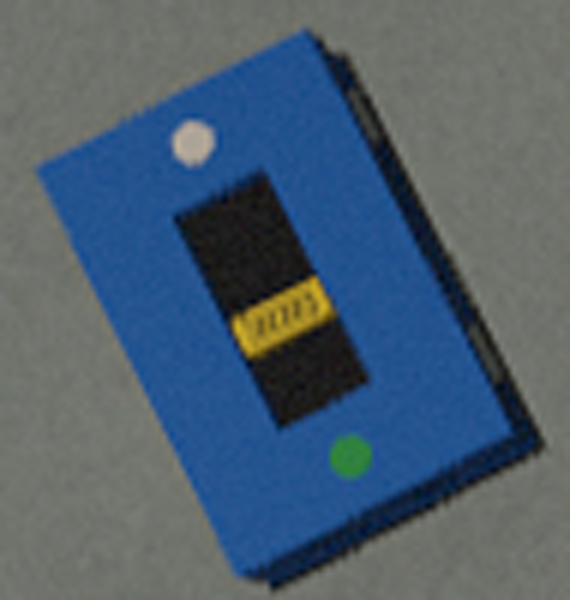

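The latch is at q of about 5–9 mm, and the green-dot direction is -150.7°. I'll shut the fingers with their closing line across the slot, at s of about -27 mm, (0.5285, 0.210).

Emit:
drive_tool --deltas '[{"linear": [18,36,0],"twist": 0,"claw": 0},{"linear": [36,72,0],"twist": 0,"claw": 0},{"linear": [54,108,0],"twist": 0,"claw": 0},{"linear": [72,144,0],"twist": 2,"claw": 0},{"linear": [90,180,0],"twist": 4,"claw": 0},{"linear": [108,216,0],"twist": 6,"claw": 0},{"linear": [126,252,0],"twist": 8,"claw": 0},{"linear": [144,288,0],"twist": 10,"claw": 0},{"linear": [162,324,0],"twist": 12,"claw": 0},{"linear": [180,360,0],"twist": 14,"claw": 0},{"linear": [190,382,0],"twist": 14,"claw": 0},{"linear": [190,382,0],"twist": 14,"claw": 0}]' --squeeze 30

```text
clock: 1.1
position: [0.3417, -0.1685, 0.2421]
ee_rot: [-0.001, 0.967, 0.255, 0.001]
contact_force: [-0.7, -0.3, -0.4]
width: -0.0001
gripper_force: 0.0
```

Emit:
drive_tool --deltas '[{"linear": [18,36,0],"twist": 0,"claw": 0},{"linear": [36,72,0],"twist": 0,"claw": 0},{"linear": [54,108,0],"twist": 0,"claw": 0},{"linear": [72,144,0],"twist": 0,"claw": 0},{"linear": [90,180,0],"twist": 0,"claw": 0},{"linear": [108,216,0],"twist": 0,"claw": 0},{"linear": [126,252,0],"twist": 0,"claw": 0},{"linear": [144,288,0],"twist": 0,"claw": 0},{"linear": [162,324,0],"twist": 0,"claw": 0},{"linear": [180,360,0],"twist": 0,"claw": 0},{"linear": [188,382,0],"twist": 0,"claw": 0},{"linear": [188,382,0],"twist": 0,"claw": 0}]'

```text
clock: 2.1
position: [0.5312, 0.2128, 0.2412]
ee_rot: [-0.001, 0.967, 0.254, 0.0]
contact_force: [0.4, -0.4, -0.0]
width: 0.0002
gripper_force: 0.0
```

Emit:
drive_tool --deltas '[{"linear": [-2.5,-3,-36],"twist": 0,"claw": 0},{"linear": [-2.5,-3,-72],"twist": 0,"claw": 0},{"linear": [-2.5,-3,-108],"twist": 0,"claw": 0},{"linear": [-2.5,-3,-140],"twist": 0,"claw": 0},{"linear": [-2.5,-3,-150],"twist": 0,"claw": 0},{"linear": [-2.5,-3,-150],"twist": 0,"claw": 0},{"linear": [-2.5,-3,-150],"twist": 0,"claw": 0}]'

```text
clock: 2.68
position: [0.5272, 0.2055, 0.0929]
ee_rot: [0.0, 0.968, 0.252, 0.0]
contact_force: [0.5, 1.5, 1.2]
width: -0.0003
gripper_force: 0.0
```

```bash
python3 - <<'E'
from h import *
from rig import sensors
print(sensors.get_state()['position'])
a=eyes.get_image("scene")[215:330,250:400,::-1]; b=eyes.get_image("top")[130:245,85:185,::-1]
cv2.imwrite("pics/d.png",cv2.resize(np.hstack([a,b]),None,fx=3.2,fy=3.2,interpolation=cv2.INTER_CUBIC))
E
```

```text
[0.52718475 0.20547192 0.09285596]
```

View pics/d.png

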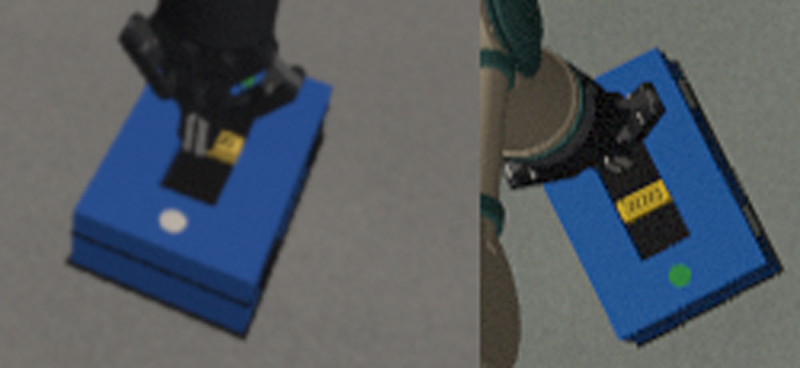

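The fingertips are above the rear part of the slot. In the scene crop they're at (195,152), with the open slot visible up to the latch. I'll check this against the calibration.

```bash
python3 - <<'E'
from h import *
from rig import sensors
p=sensors.get_state()['position']; print(p)
t=np.array([p[0],p[1],p[2]-.011]); 
for n,ox,oy in(("scene",250,215),("top",85-150,130)):
    m=eyes.camera_model(n); c=m['R']@t+m['t']; u=m['intrinsics']@c; u=u[:2]/u[2]; print(n,(u-[ox,oy])*3.2)
d=np.array([np.cos(np.radians(-150.7)),np.sin(np.radians(-150.7))]); mid=np.array([.505,.1965])
for s in(-27,26,30): print(s,((mid+d*s/1000-p[:2])*1000).round(1))
E
```

```text
[0.52838848 0.20619565 0.09449228]
scene [197.84921246 145.44519312]
top [618.75227363 155.63547161]
-27 [0.2 3.5]
26 [-46.1 -22.4]
30 [-49.6 -24.4]
```

Emit:
drive_tool --deltas '[{"linear": [1.5,3.5,0],"twist": 0,"claw": 0},{"linear": [1.5,3.5,-8],"twist": 0,"claw": 0},{"linear": [1.5,3.5,-14],"twist": 0,"claw": 0},{"linear": [1.5,3.5,-18],"twist": 0,"claw": 0},{"linear": [1.5,3.5,-22],"twist": 0,"claw": 0},{"linear": [1.5,3.5,-25],"twist": 0,"claw": 0},{"linear": [1.5,3.5,-28],"twist": 0,"claw": 0},{"linear": [1.5,3.5,-29],"twist": 0,"claw": 0},{"linear": [1.5,3.5,-29],"twist": 0,"claw": 0}]'

```text
clock: 3.53
position: [0.5278, 0.2096, 0.0629]
ee_rot: [0.0, 0.968, 0.252, -0.0]
contact_force: [0.7, 0.3, 0.1]
width: -0.0002
gripper_force: 0.0
```

Emit:
drive_tool --deltas '[{"linear": [-4,-2.2,0],"twist": 0,"claw": 0},{"linear": [-8,-4.5,0],"twist": 0,"claw": 0},{"linear": [-12,-6.7,0],"twist": 0,"claw": 0},{"linear": [-16,-9,0],"twist": 0,"claw": 0},{"linear": [-20,-11.2,0],"twist": 0,"claw": 0},{"linear": [-24,-13.5,0],"twist": 0,"claw": 0},{"linear": [-28,-15.7,0],"twist": 0,"claw": 0},{"linear": [-32,-18,0],"twist": 0,"claw": 0},{"linear": [-36,-20.2,0],"twist": 0,"claw": 0},{"linear": [-40,-22.4,0],"twist": 0,"claw": 0},{"linear": [-43,-24.1,0],"twist": 0,"claw": 0},{"linear": [-43,-24.1,0],"twist": 0,"claw": 0}]'

```text
clock: 4.53
position: [0.484, 0.185, 0.0634]
ee_rot: [0.0, 0.968, 0.252, -0.001]
contact_force: [0.1, 0.6, 0.3]
width: -0.0002
gripper_force: 0.2
```

```bash
python3 - <<'E'
from h import *
a=eyes.get_image("scene")[215:330,250:400,::-1]; b=eyes.get_image("top")[130:245,85:185,::-1]
cv2.imwrite("pics/e.png",cv2.resize(np.hstack([a,b]),None,fx=3.2,fy=3.2,interpolation=cv2.INTER_CUBIC))
E
```

```text
(no output)
```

View pics/e.png

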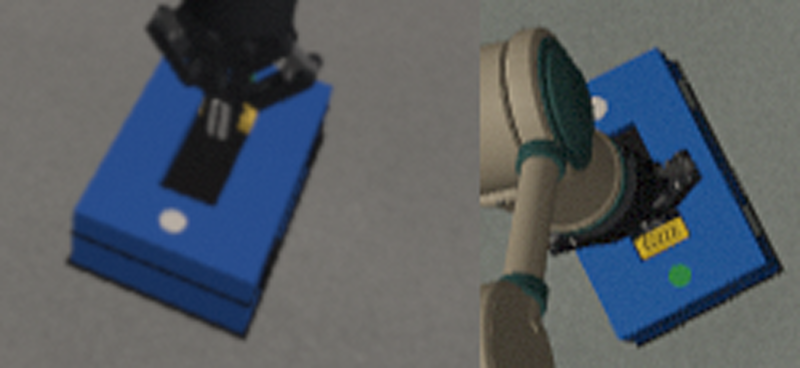

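The latch now sits next to the green dot, at (662,238) in the crop, with almost no black left ahead of it. I'll nudge it forward until the force rises.

Emit:
drive_tool --deltas '[{"linear": [-1,-0.5,0],"twist": 0,"claw": 0},{"linear": [-2,-1.1,0],"twist": 0,"claw": 0},{"linear": [-3,-1.7,0],"twist": 0,"claw": 0},{"linear": [-3,-1.7,0],"twist": 0,"claw": 0}]'

```text
clock: 4.97
position: [0.4822, 0.184, 0.0632]
ee_rot: [-0.0, 0.968, 0.252, 0.0]
contact_force: [2.5, 1.5, -1.4]
width: 0.0001
gripper_force: 1.1
```

Emit:
drive_tool --deltas '[{"linear": [-1,-0.5,0],"twist": 0,"claw": 0},{"linear": [-1.8,-1,0],"twist": 0,"claw": 0},{"linear": [-1.8,-1,0],"twist": 0,"claw": 0}]'

```text
clock: 5.22
position: [0.4822, 0.1838, 0.0636]
ee_rot: [-0.0, 0.968, 0.252, 0.002]
contact_force: [5.4, 4.0, -4.4]
width: 0.0001
gripper_force: 3.0
```

The tool has stopped moving and the force is rising, so the latch is at its stop. I'll back off, then lift out and clear of the case.

Emit:
drive_tool --deltas '[{"linear": [4,2.2,0],"twist": 0,"claw": 0},{"linear": [9,5,0],"twist": 0,"claw": 0},{"linear": [13,7.3,0],"twist": 0,"claw": 0},{"linear": [13,7.3,0],"twist": 0,"claw": 0},{"linear": [13,7.3,10],"twist": 0,"claw": 0},{"linear": [13,7.3,30],"twist": 0,"claw": 0},{"linear": [13,7.3,65],"twist": 0,"claw": 0},{"linear": [13,7.3,100],"twist": 0,"claw": 0},{"linear": [13,7.3,135],"twist": 0,"claw": 0},{"linear": [13,7.3,170],"twist": 0,"claw": 0},{"linear": [13,7.3,170],"twist": 0,"claw": 0}]'

```text
clock: 6.13
position: [0.4966, 0.1909, 0.2415]
ee_rot: [0.0, 0.968, 0.252, 0.007]
contact_force: [0.4, -0.1, 0.4]
width: 0.0001
gripper_force: 0.0
```

Emit:
drive_tool --deltas '[{"linear": [0,-36,0],"twist": 0,"claw": 0},{"linear": [0,-72,0],"twist": 0,"claw": 0},{"linear": [0,-108,0],"twist": 0,"claw": 0},{"linear": [0,-144,0],"twist": 0,"claw": 0},{"linear": [0,-170,0],"twist": 0,"claw": 0},{"linear": [0,-180,0],"twist": 0,"claw": 0},{"linear": [0,-180,0],"twist": 0,"claw": 0},{"linear": [0,-180,0],"twist": 0,"claw": 0}]'

```text
clock: 6.8
position: [0.4929, 0.0105, 0.2334]
ee_rot: [-0.001, 0.968, 0.252, -0.0]
contact_force: [-0.2, 0.4, -0.2]
width: -0.0003
gripper_force: 0.0
```

```bash
python3 - <<'E'
from h import *
cv2.imwrite("pics/f.png",cv2.resize(eyes.get_image("top")[:,:,::-1],(800,600),interpolation=cv2.INTER_CUBIC))
E
```

```text
(no output)
```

View pics/f.png

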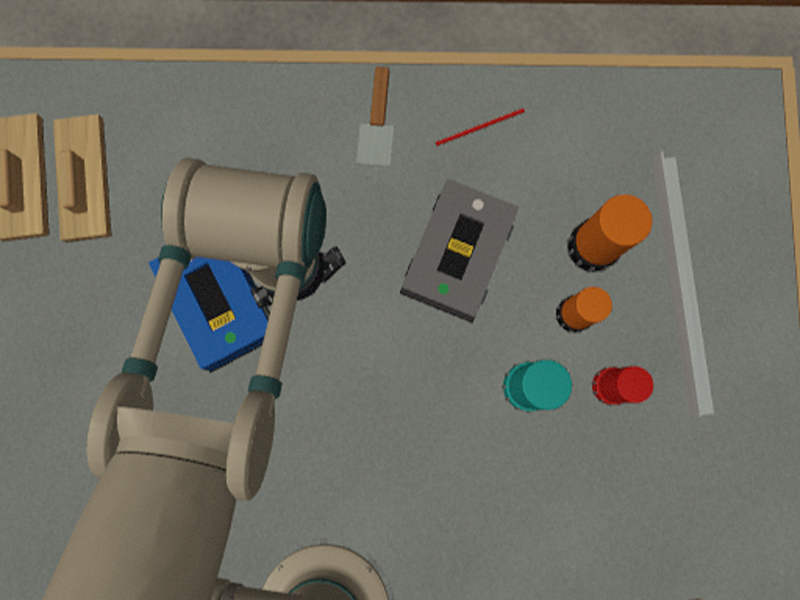

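The blue latch is at the green-dot end, at (222,321), with no slot floor showing ahead of it. The grey latch at (460,248) and the holder at (590,308) haven't moved, so I'm handing in.

```bash
python3 -c "
from rig import manip; print(manip.sign_off())"
```

```text
the job is handed in; nothing more can be done
None
```

The blue case's latch is pushed to its stop at the green-dot end and released, the last picture shows the grey latch and the orange roll holder unmoved, and I handed the job in at about 7 s; no verdict came back.

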